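Fit the sprung roller into the slab stand

ROBOT

A 6-joint arm with a two-finger parallel gripper is mounted at the origin on the work surface. World frame = base frame: x ahead of the robot, y to its left, z up, the work surface at z = 0. Lengths are in mm, angles in rad, forces in N, time in s.
With the tool pointing down it reaches from about 275 to 1000 mm from the base axis. Payload 8.4 kg.
Tool frame: the origin (TCP) lies at the very end of the fingers, on their centre line; the grasp point (between the pads) lies 19 mm behind it (r.pinch_z is the distance from the TCP to the grasp point, in mm); z points along the fingers, y is the line along which they close (so a half turn about z gives the same grasp; the last joint's range is limited). The gripper opens to 85 mm and grips with 20 to 120 N. Pads are 22 mm wide; open, the fingers measure 114 mm over their backs; the gripper's body (76 mm by 85 mm) begins 54 mm behind the grasp point. The pads swing forward as they close: fully open they stand 13 mm farther back than shut.
Start: joints at [1.139, 0.353, 1.633, -0, 1.155, -0.002], TCP at [260.43, 568.159, 231.281] pointing down, gripper open.
Joint ranges: [-2.63, 2.63], [-0.92, 2.1], [0.06, 2.66], [-1.3, 4.44], [0, 2.69], [-3.02, 3.02]. Speed limits (rad/s): [2.22, 2.22, 2.79, 3.14, 3.14, 3.14].

INTERFACE

Orientations are given as [roll, pitch, yaw] about the fixed x, y, z axes, in that order (R = Rz(yaw) Ry(pitch) Rx(roll)).
In Python, from rig import r gives the robot as it stands.
- The arm moves only by the tool carry_out, never from a script. Its argument "series" is a list of rows, each a list of 7 numbers: the turn, a rotation vector about the tool's x, y, z as a fraction of full scale, then the shift along the tool's x, y, z as a fraction of full scale, then the gripper command: -1 is fully open, 1 is shut, values between are in proportion. A call has 1 to 8 rows; each row is the pose to reach, as a shift and turn from the pose commanded when the call began, along the tool's axes at that moment, turning the shorter way round; what a row does not reach only later rows make up. Full scale, the value 1, is 0.25 m for a shift and pi rad for a turn. A row lasts 1/8 s, in which the tool goes at most 62.5 mm and 10.7 degrees, less where a joint would pass 70% of its speed; a pose out of reach is approached as far as the arm can. A call with a number of a shift or a turn outside -1 to 1 is refused whole. A call with a gripper value outside its range is refused whole. The fingers move at their own pace and stop on an object; "force" is the grip in N (left out, the last holds). Time passes only in rows, so rows that repeat a pose let the fingers close. It gives the time, the measured TCP pose, the force, the opening and the grip force at its end, in the units of the state.
- r.sense(): the state, without advancing time (a new reading comes with each control period).
- r.grab_frame(name): name is "side" or "top" or "wrist"; returns the picture (384x512x3 uint8, red, green, blue); there is no depth.
- r.get_calibration(name): a dict with "K" (3x3 intrinsics, pixels), "distortion" ([k1, k2, p1, p2, k3] as OpenCV has them; the pictures are not rectified), "pose" (4x4, takes a point from camera to world coordinates). Camera axes: x right, y up, looking along -z (the intrinsics and any distortion apply to the point x, -y, -z); pixel columns grow to the right and rows downward; lengths in mm; the calibration is good to about 2 mm. A picture is of the moment at which its call begins: read the wrist's pose just before it. get_calibration takes no time and is no camera call; for the wrist camera it gives the pose at the moment of the call.
- r.sign_off(): hands the job in; it is judged then, once.
Trained networks look in the newest picture that a camera, given by its name, has taken for a name from the list of things; names that differ only in an ending like _2 or _b are one class to them, and where a whole thing is asked for, a point or a joint stands for the part that bears it (a point fixed in the world has none). Each returns a list of dicts, best first, with "score" (0 to 1); they miss things now and then, are a little off and sometimes report something else, mostly with a low value. They report only what shows in the picture. A call takes as long as a camera call. They do not tell look-alikes from the thing itself.
- r.silhouettes(camera, label): "region" (384x512 bool, what is visible of it) and "position" ([row, column] in pixels, amid what is visible of it).
The state is a dict: "clock": time; "qpos": joint angles; "qvel": joint speeds; "joint_efforts": joint torques, N m; "eef_pos": TCP position; "tcp_rot": TCP orientation; "contact_force": force on the tool from outside, world axes, zero at the start; "wrist_torque": the same for the moment, N m; "opening": opening from 0.0 (shut) to 1.0 (fully open); "grasp_force": force on a finger pad.
Only numpy, scipy, OpenCV 4.12 (cv2) and the standard library are available. Lean on these libraries where they do the work, as an engineer would, in place of code of your own. Each camera call takes 0.05 s, during which the arm holds its last target. There are 200 camera calls.

TASK

Take the spring-ended roller from its wooden rest and fit it into the metal stand, its sprung end at the tall cheek: press the spring in against the tall cheek, bring the roller down between the cheeks and let it out so that both ends sit in their recesses, roller level, and let go. Press gently, never harder than 26 N, and leave the other things on the bench where they are.

Things in the scene. Friction and masses are not known exactly. Their poses are not given: they have to be found in the camera images.
- roller_mid (a point): Centre of the loose roller: grey plastic tube, 30 mm in diameter, 120 mm long, 0.2 to 0.3 kg, lying level with its axis 50 mm above the bench in two V blocks. x axis along the tube towards the sprung end. The middle 70 mm of the tube is free of the V blocks, with 40 mm of air below the axis, for a grasp across it. With plunger and pin it is 167 mm long.
- sprung_end (a point): Centre of the tube's end face on the sprung side, 60 mm from roller_mid, axes as there. From it a polished round-nosed steel plunger, 10 mm thick, stands out 35 mm when free. It can be pressed in by 24 mm: 2 N to start, then 0.8 N per mm (16 N at 17 mm, 21 N fully in, where it stops hard); it comes out damped, at about 0.2 m/s.
- pin_end (a point): Centre of the tube's other end face, 60 mm from roller_mid on the -x side, axes as there. From it a fixed round-nosed steel pin, 10 mm thick, stands out 12 mm.
- foot: The stand's foot: dark steel plate 90 x 270 x 12 mm fixed on the bench; origin at the centre of its underside, y axis along it towards the tall cheek. Two upright aluminium cheeks, joined as a pair, are clamped on it by hand: the pair's middle lies up to 25 mm to either side of the foot's middle along y (not measured), at x = 0.
- foot_tall (a point): Middle of the foot's +y end, on top, 12 mm above the bench: the tall cheek's side. Cheeks: 70 mm wide (x), 14 mm thick, inner faces 150 mm apart, square to y; tops 140 mm (tall) and 92 mm (low) above the bench. Each inner face has a square blind recess 16 x 16 mm, 7 mm deep, centre 75 mm above the bench at x = 0; above it the face is plain.
- foot_low (a point): Middle of the foot's -y end, on top: the low cheek's side. To pass down between the cheeks the roller must be pressed shorter by at least 17 mm. Once fitted, the pin stands on the bottom of the low cheek's recess and the spring is still pressed in by 3 mm.
- rest: The wooden rest, fixed: base 130 x 70 x 10 mm with two V blocks 94 mm apart; the roller lies along its x axis. Origin at the centre of its underside.
- fossil: Dark stone slab with bones, 150 x 120 x 34 mm, fixed; bystander. Origin under its centre.
- fragment_a: Loose stone chip, 50 x 35 x 25 mm; bystander, near the robot side of the stand.
- fragment_b: Loose stone chip, 70 x 45 x 31 mm; bystander, behind the stand.
- jar: Closed jar, 56 mm wide, 75 mm high; bystander, behind the stand.
- brush: Brush, 160 mm long, lying; bystander.
- hammer: Small hammer, 200 mm long, lying; bystander, on the robot side of the stand.
- specimen_box: Open cardboard box 110 x 80 x 35 mm; bystander.
Things that resemble listed ones, but are neither listed nor needed, are in the scene too. There is more than one size of the part that bears roller_mid; the job needs the smaller.

How it is judged (in metres and radians):
On the way:
1. the roller, off its rest, is pressed on the stand so that its spring gives (contact force between roller and cheeks above 8 N and contact force between roller and rest below 0.1 N), for 0.2 s.
At the end, for the whole second after the job is handed in: The roller sits at rest between the cheeks with its sprung end at the tall one: both ends of the tube are within 5 mm of the line through the recesses, sideways and in height (75 mm above the bench), as holds only with plunger and pin in their recesses (y of roller_mid in the frame of foot between -0.045 and 0.025 m and y of sprung_end in the frame of foot above 0.01 m and linear speed of roller below 0.02 m/s and x of sprung_end in the frame of foot between -0.005 and 0.005 m and height (world z) of sprung_end between 0.07 and 0.08 m and x of pin_end in the frame of foot between -0.005 and 0.005 m and height (world z) of pin_end between 0.07 and 0.08 m); the robot touches nothing.
It fails at once if the roller is pressed on the stand with more than 26 N (contact force between roller and cheeks above 26 N).
It fails at once if the gripper or arm strikes the stand with more than 26 N (contact force between any of the arm, the fingers and cheeks above 26 N or contact force between the fingers and foot above 26 N).
It fails at once if a bystander is moved more than 30 mm (distance of any of fragment_a, fragment_b, jar, brush, hammer, specimen_box from where it was at the start of the episode above 0.03 m).
It also fails if it takes over 72 s, if anything falls off the work surface, if the arm or the gripper's body presses on something with over 40 N, if the wrist force passes 120 N, or if a joint passes its speed limit or range.

## Working session

There is one attempt and no reset: what is moved stays moved. The work goes in short steps, Python scripts to look and compute and a tool call to move; the robot and the scene stay as the last step left them, time stands still between calls to the robot, and variables do not carry over. Pictures are saved under pics/ and viewed, at most 10 in all, crops included, and the job is handed in when it is done.

Besides the shell and the picture viewer there is one more tool, called after ">>>" as a command line: name --pt "numbers of a row" for each row, then --argument value for the rest. carry_out: Moves the arm, as the interface text tells. Its arguments: {"type":"object","properties":{"series":{"type":"array"},"force":{"type":"number"}},"required":["series"]}

```bash
mkdir -p pics; ls
cat > h.py <<'E'
import numpy as np, cv2
from rig import r
def ray(c,uv,P=None):
    k=r.get_calibration(c) if P is None else P
    K=np.array(k["K"],float);d=np.array(k["distortion"],float);T=np.array(k["pose"],float)
    p=cv2.undistortPoints(np.array(uv,float).reshape(-1,1,2),K,d)[:,0]
    v=np.c_[p[:,0],-p[:,1],-np.ones(len(p))]@T[:3,:3].T
    return T[:3,3],v
def onz(c,uv,z,P=None):
    o,v=ray(c,uv,P); z=np.broadcast_to(z,(len(v),))
    return o+v*((z-o[2])/v[:,2])[:,None]
def proj(c,X,P=None):
    k=r.get_calibration(c) if P is None else P
    T=np.array(k["pose"],float);q=(np.array(X,float).reshape(-1,3)-T[:3,3])@T[:3,:3]
    q=q*[1,-1,-1]
    return cv2.projectPoints(q,np.zeros(3),np.zeros(3),np.array(k["K"],float),np.array(k["distortion"],float))[0][:,0]
def shot(c,n):
    im=r.grab_frame(c); cv2.imwrite(f"pics/{n}.png",im[...,::-1]); return im
E
python3 - <<'E'
from h import *
a=shot("top","top0"); 
for n in ["roller_mid","foot","rest"]:
    for s in r.silhouettes("top",n):
        m=s["region"]; print("top",n,round(s["score"],2),s["position"],m.sum())
b=shot("side","side0")
for n in ["roller_mid","foot","rest"]:
    for s in r.silhouettes("side",n):
        m=s["region"]; print("side",n,round(s["score"],2),s["position"],m.sum())
cv2.imwrite("pics/both.png",np.hstack([a,b])[...,::-1])
for c in["top","side","wrist"]:print(c,np.round(r.get_calibration(c)["pose"],2).tolist(),np.round(r.get_calibration(c)["K"],1).tolist())
print(r.sense())
E
```

```text
pics
top roller_mid 0.72 [283.9, 155.4] 923
top roller_mid 0.56 [214.3, 153.1] 411
top foot 0.35 [216.9, 162.7] 561
top foot 0.2 [129.1, 220.3] 332
top rest 0.8 [220.0, 161.3] 578
top rest 0.34 [139.9, 351.8] 910
side roller_mid 0.58 [108.3, 244.3] 386
side roller_mid 0.57 [121.0, 178.2] 1006
side foot 0.94 [237.6, 301.5] 1142
side rest 0.9 [126.7, 243.7] 644
top [[-0.03, 0.98, -0.18, 305.4], [-1.0, -0.03, -0.02, -21.58], [-0.03, 0.18, 0.98, 1241.44], [0.0, 0.0, 0.0, 1.0]] [[405.0, 0.0, 258.9], [0.0, 405.0, 195.6], [0.0, 0.0, 1.0]]
side [[1.0, 0.04, -0.01, 493.8], [-0.04, 0.72, -0.7, -750.99], [-0.02, 0.7, 0.72, 828.99], [0.0, 0.0, 0.0, 1.0]] [[457.7, 0.0, 258.2], [0.0, 457.7, 189.0], [0.0, 0.0, 1.0]]
wrist [[0.42, -0.87, -0.26, 196.16], [0.91, 0.4, 0.12, 598.25], [-0.0, -0.28, 0.96, 374.15], [0.0, 0.0, 0.0, 1.0]] [[308.7, 0.0, 251.9], [0.0, 308.7, 188.7], [0.0, 0.0, 1.0]]
{'clock': 0.4, 'qpos': array([ 1.13862112e+00,  3.53099263e-01,  1.63350836e+00,  2.39128364e-05,
        1.15520720e+00, -2.36470500e-03]), 'qvel': array([-1.43907166e-03, -3.00969887e-03, -1.93854973e-03, -2.15919255e-03,
       -9.02650297e-05, -5.71993471e-04]), 'joint_efforts': array([ 3.51131791e-05, -6.04551530e+01, -3.42007363e+01,  1.03599177e-04,
        3.87913169e-03,  3.04338937e-05]), 'eef_pos': array([260.38000682, 568.10085464, 231.17249721]), 'tcp_rot': array([-3.14137054e+00, -2.24004893e-05,  2.71177250e+00]), 'contact_force': array([-0.6154088 , -0.13888315,  0.60903927]), 'wrist_torque': array([-0.04010085,  0.01059411,  0.03281076]), 'grasp_force': 0.0, 'opening': 0.9989474135564665}
```

View pics/top0.png

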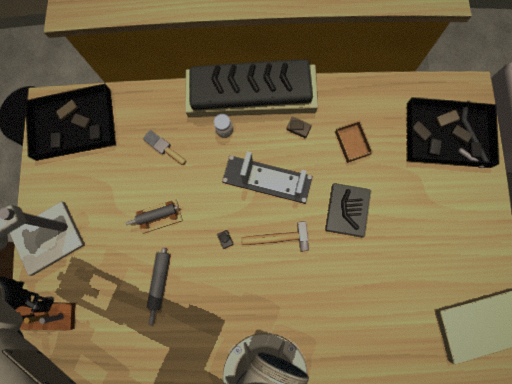

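View pics/side0.png

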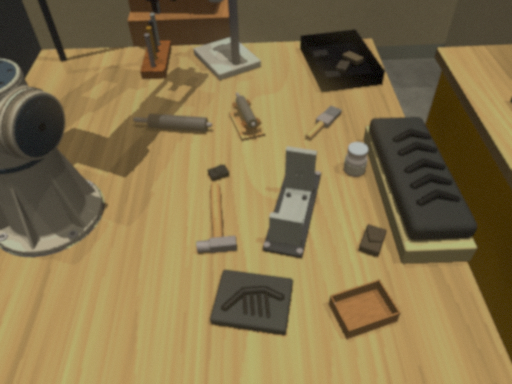

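The top picture shows the roller on its rest at about (155,215) and the stand at (267,178), with the tall cheek on its left at about (246,166). The larger look-alike roller lies at (159,285). The side picture has the roller at (245,110) and the stand at (295,205), with the tall cheek at the far end. I'll zoom in.

Run:
```python
from h import *
a=cv2.imread("pics/top0.png");b=cv2.imread("pics/side0.png")
z=lambda im,r0,c0,h,w:cv2.resize(im[r0:r0+h,c0:c0+w],(400,300),interpolation=cv2.INTER_CUBIC)
cv2.imwrite("pics/crop.png",np.vstack([np.hstack([z(a,190,115,60,80),z(a,140,215,75,100)]),np.hstack([z(b,85,205,60,80),z(b,140,225,120,160)])]))
for c,uv,zz in [("top",[[128,222],[181,208],[155,215]],50),("side",[[235,94],[260,128]],50),("top",[[223,180],[232,158],[312,178],[304,202]],12),("side",[[265,248],[305,255],[322,172]],12)]:
    print(c,zz,onz(c,uv,zz).round(0).tolist())
```

```text
top 50 [[461.0, 399.0, 50.0], [499.0, 237.0, 50.0], [480.0, 316.0, 50.0]]
side 50 [[454.0, 400.0, 50.0], [522.0, 234.0, 50.0]]
top 12 [[589.0, 113.0, 12.0], [659.0, 84.0, 12.0], [586.0, -164.0, 12.0], [512.0, -135.0, 12.0]]
side 12 [[517.0, -142.0, 12.0], [603.0, -165.0, 12.0], [674.0, 92.0, 12.0]]
```

View pics/crop.png

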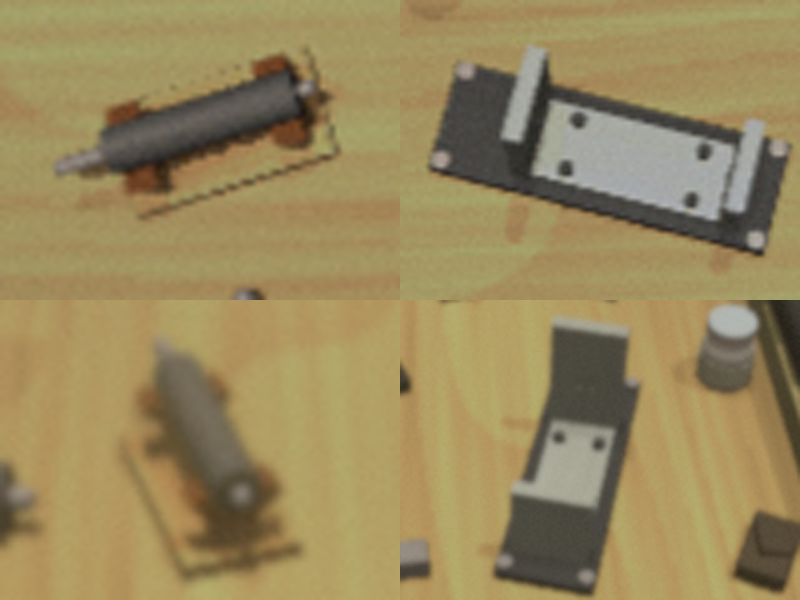

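```bash
cat >> h.py <<'E'
from scipy.spatial.transform import Rotation as Ro
def go(p,yawdeg):
    s=r.sense();R=Ro.from_euler("xyz",s["tcp_rot"])
    d=R.inv().apply(np.array(p)-s["eef_pos"])/250
    w=(R.inv()*Ro.from_euler("xyz",[np.pi,0,np.radians(yawdeg)])).as_rotvec()/np.pi
    print("turn",w.round(4),"shift",d.round(4))
E
python3 -c "
from h import *
go([480,316,190],103.2)"
```

```text
turn [-1.000e-04  0.000e+00  2.899e-01] shift [-1.2188 -0.5506  0.1648]
```

>>> carry_out --pt "0 0 0.06 -0.25 -0.11 0.03 -1" --pt "0 0 0.12 -0.45 -0.2 0.06 -1" --pt "0 0 0.17 -0.65 -0.3 0.09 -1" --pt "0 0 0.23 -0.85 -0.4 0.12 -1" --pt "0 0 0.29 -1 -0.55 0.165 -1" --pt "0 0 0.29 -1 -0.55 0.165 -1" --pt "0 0 0.29 -1 -0.55 0.165 -1"

```text
clock: 1.27
eef_pos: [430.7, 339.2, 190.3]
tcp_rot: [3.141, -0.001, 1.801]
contact_force: [-0.4, 0.9, -0.4]
opening: 0.998
grasp_force: 0.0
```

```bash
python3 -c "
from h import *
go([480,316,190],103.2)"
```

```text
turn [ 0.0001 -0.0002 -0.    ] shift [-0.1355  0.1709  0.0013]
```

>>> carry_out --pt "0 0 0 -0.135 0.17 0 -1" --pt "0 0 0 -0.135 0.17 0 -1" --pt "0 0 0 -0.135 0.17 0 -1"

```text
clock: 1.65
eef_pos: [478.9, 316.8, 190.0]
tcp_rot: [-3.141, -0.0, 1.802]
contact_force: [-0.4, 0.7, 0.4]
opening: 1.003
grasp_force: 0.0
```

Run:
```python
from h import *
print(r.sense()["eef_pos"])
shot("wrist","w1")
for n in ["roller_mid","sprung_end","pin_end","rest"]:
    for s in r.silhouettes("wrist",n):
        m=s["region"].astype(np.uint8); print(n,round(s["score"],2),s["position"],m.sum(),cv2.minAreaRect(cv2.findNonZero(m)))
print([proj("wrist",X)[0].round(0) for X in ([461,399,50],[499,237,50])])
```

```text
[478.86409596 316.77800522 190.02638597]
roller_mid 0.96 [164.6, 255.5] 4431 ((254.02264404296875, 159.97512817382812), (174.32627868652344, 32.29673767089844), 87.27368927001953)
roller_mid 0.96 [138.3, 72.3] 6808 ((74.44221496582031, 136.08370971679688), (178.83450317382812, 43.848594665527344), 22.35319709777832)
sprung_end 0.74 [168.3, 253.8] 4472 ((253.94772338867188, 159.5584716796875), (175.28526306152344, 32.33902359008789), 86.8201675415039)
sprung_end 0.66 [135.5, 72.8] 6554 ((74.06534576416016, 136.10055541992188), (177.34002685546875, 43.610694885253906), 22.28558921813965)
pin_end 0.69 [133.2, 75.6] 6750 ((75.10345458984375, 135.74136352539062), (178.638916015625, 43.26701354980469), 21.801406860351562)
pin_end 0.57 [165.3, 255.2] 4664 ((254.24598693847656, 159.03350830078125), (176.35922241210938, 33.61125946044922), 87.45519256591797)
rest 0.61 [162.3, 269.8] 4323 ((254.77809143066406, 169.56109619140625), (127.14117431640625, 68.51441192626953), 87.1375961303711)
[array([253.,  82.]), array([252., 254.])]
```

View pics/w1.png

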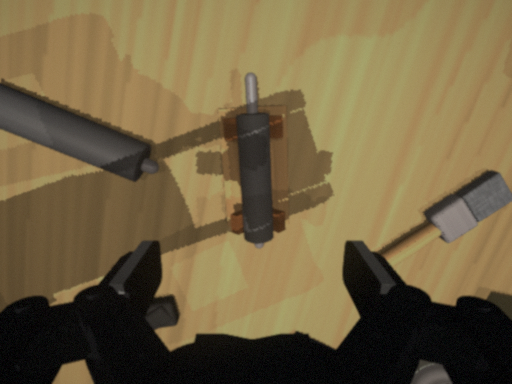

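The wrist view shows the roller with its plunger tip at (250,73), the tube from about (254,113) to (258,241), and the pin tip at (260,247). The larger roller is at the left and doesn't interfere.

Run:
```python
from h import *
q=onz("wrist",[[250.5,73],[254.3,113],[258,241],[260,248]],[50,50,50,50]);print(q.round(1))
a,b=q[0],q[3];d=a-b;L=np.linalg.norm(d);u=d/L;yaw=np.degrees(np.arctan2(u[1],u[0]));print(L,yaw)
m=(a-95*u+b+72*u)/2;print("mid",m)
# mask check: axis line of tube region
m_=[s for s in r.silhouettes("wrist","roller_mid") if abs(s["position"][1]-255)<20][0]["region"]
pts=[]
for row in range(120,235,8):
    c=np.where(m_[row])[0]; pts.append([c.mean(),row])
Q=onz("wrist",pts,50);vx,vy,_,_=cv2.fitLine(Q[:,:2].astype(np.float32),cv2.DIST_HUBER,0,.01,.01).ravel();c=Q.mean(0)
print("fit yaw",np.degrees(np.arctan2(vy,vx)),"offset of mid from line",np.cross([vx,vy],(m-c)[:2]))
go([m[0],m[1],31],yaw)
```

```text
[[457.5 406.   50. ]
 [468.4 374.1  50. ]
 [501.1 252.9  50. ]
 [504.9 245.8  50. ]]
167.04389469542764 106.48674075793939
mid [484.42955112 314.87319519  50.        ]
fit yaw -74.04775 offset of mid from line 1.0400267764965188
turn [ 0.     -0.     -0.0181] shift [-0.0107  0.0202  0.6365]<stdin>:11: DeprecationWarning: Arrays of 2-dimensional vectors are deprecated. Use arrays of 3-dimensional vectors instead. (deprecated in NumPy 2.0)
```

>>> carry_out --pt "0 0 -0.017 -0.011 0.018 0.2 -1" --pt "0 0 -0.017 -0.011 0.018 0.4 -1" --pt "0 0 -0.017 -0.011 0.018 0.55 -1" --pt "0 0 -0.017 -0.011 0.018 0.63 -1" --pt "0 0 -0.017 -0.011 0.018 0.636 -1" --pt "0 0 -0.017 -0.011 0.018 0.636 -1"

```text
clock: 2.7
eef_pos: [484.8, 314.6, 31.8]
tcp_rot: [3.141, -0.0, 1.854]
contact_force: [-0.0, 0.1, 1.0]
opening: 1.002
grasp_force: 0.0
```

>>> carry_out --pt "0 0 0 0 0 0 1" --pt "0 0 0 0 0 0 1" --pt "0 0 0 0 0 0 1" --pt "0 0 0 0 0 0 1" --pt "0 0 0 0 0 0 1" --pt "0 0 0 0 0 0 1" --pt "0 0 0 0 0 0 1" --pt "0 0 0 0 0 0 1" --force 90

```text
clock: 3.7
eef_pos: [483.2, 313.8, 31.7]
tcp_rot: [-3.139, 0.0, 1.854]
contact_force: [-6.9, -1.7, 11.8]
opening: 0.327
grasp_force: 87.8
```

>>> carry_out --pt "0 0 0 0 0 -0.02 1" --pt "0 0 0 0 0 -0.06 1" --pt "0 0 0 0 0 -0.2 1" --pt "0 0 0 0 0 -0.4 1" --pt "0 0 0 0 0 -0.6 1" --pt "0 0 0 0 0 -0.68 1" --pt "0 0 0 0 0 -0.68 1"

```text
clock: 4.58
eef_pos: [485.5, 314.7, 203.2]
tcp_rot: [3.138, -0.001, 1.854]
contact_force: [-0.8, -0.4, -3.3]
opening: 0.326
grasp_force: 89.3
```

```bash
python3 -c "
from h import *
go([475,-74,200],72.7)"
```

```text
turn [ 0.0011 -0.0007  0.1863] shift [-1.4812 -0.4749  0.0092]
```

>>> carry_out --pt "0 0 0.03 -0.15 -0.05 0 1" --pt "0 0 0.07 -0.35 -0.1 0 1" --pt "0 0 0.11 -0.55 -0.18 0 1" --pt "0 0 0.15 -0.75 -0.24 0 1" --pt "0 0 0.186 -0.95 -0.3 0 1" --pt "0 0 0.186 -1 -0.32 0 1" --pt "0 0 0.186 -1 -0.32 0 1"

```text
clock: 5.45
eef_pos: [477.0, 51.2, 200.2]
tcp_rot: [-3.14, 0.0, 1.269]
contact_force: [-0.6, -0.3, -2.0]
opening: 0.323
grasp_force: 89.3
```

```bash
python3 -c "
from h import *
go([475,-74,200],72.7)"
```

```text
turn [-0.0005  0.0001 -0.    ] shift [-0.4805  0.1414  0.0007]
```

>>> carry_out --pt "0 0 0 -0.2 0.06 0 1" --pt "0 0 0 -0.4 0.12 0 1" --pt "0 0 0 -0.48 0.14 0 1" --pt "0 0 0 -0.48 0.14 0 1" --pt "0 0 0 -0.48 0.14 0 1"

```text
clock: 6.08
eef_pos: [475.5, -71.9, 200.7]
tcp_rot: [-3.141, -0.0, 1.271]
contact_force: [0.1, -0.0, -2.6]
opening: 0.326
grasp_force: 89.3
```

Run:
```python
from h import *
print(r.sense()["eef_pos"])
a=shot("wrist","w2")
cv2.imwrite("pics/w2b.png",cv2.resize(a[...,::-1],(800,600),interpolation=cv2.INTER_CUBIC))
for n in ["foot"]:
    for s in r.silhouettes("wrist",n):
        m=s["region"].astype(np.uint8); print(n,round(s["score"],2),s["position"],m.sum(),cv2.minAreaRect(cv2.findNonZero(m)))
```

```text
[475.51445375 -71.86446147 200.69323661]
foot 0.56 [103.1, 306.0] 4713 ((343.5502624511719, 107.6318588256836), (92.41841888427734, 213.73086547851562), 1.9614176750183105)
```

View pics/w2b.png

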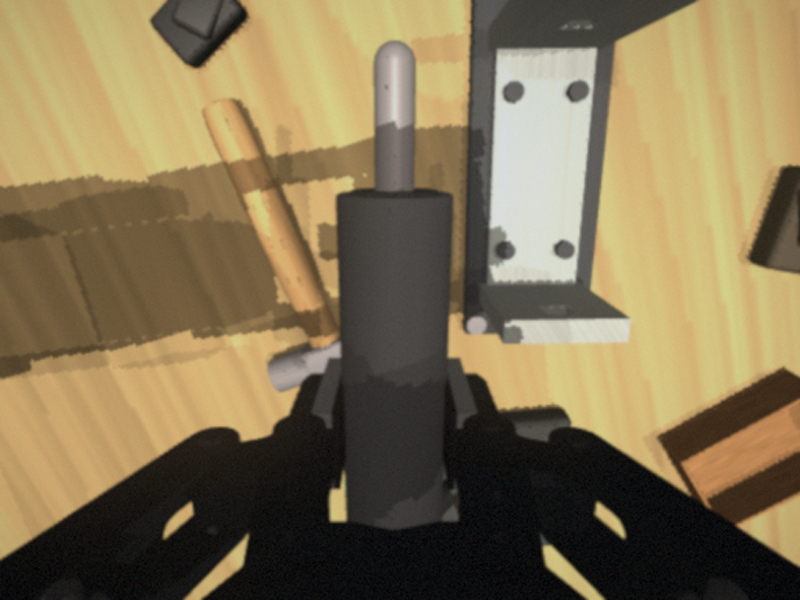

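The held roller is aligned with the tool, with the plunger tip at (395,42) in the enlarged picture. The low cheek's top is at (500–629, 320–342). Its recess is at (553,308), and the tall cheek's recess is at (577,26). I'll step forward to get both cheeks fully in view.

>>> carry_out --pt "0 0 0 0.2 -0.04 -0.1 1" --pt "0 0 0 0.24 -0.04 -0.16 1" --pt "0 0 0 0.24 -0.04 -0.16 1" --pt "0 0 0 0.24 -0.04 -0.16 1"

```text
clock: 6.68
eef_pos: [483.1, -13.2, 240.4]
tcp_rot: [-3.141, 0.001, 1.27]
contact_force: [-0.5, 0.1, -3.0]
opening: 0.324
grasp_force: 89.3
```

Run:
```python
from h import *
import pickle
s=r.sense();print(s["eef_pos"],s["tcp_rot"])
P=r.get_calibration("wrist");a=shot("wrist","w3");pickle.dump((P,s),open("w3.pkl","wb"))
cv2.imwrite("pics/w3b.png",cv2.resize(a[0:290,220:512][...,::-1],(604,600),interpolation=cv2.INTER_CUBIC))
```

```text
[483.13171742 -13.21750063 240.37258784] [-3.14082690e+00  6.15963282e-04  1.27035056e+00]
```

View pics/w3b.png

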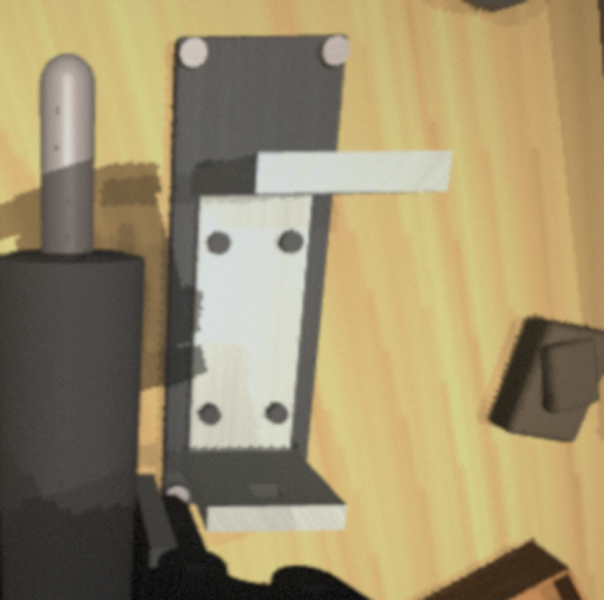

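```bash
cat > fit.py <<'E'
from h import *
import pickle
from scipy.optimize import least_squares
P,s=pickle.load(open("w3.pkl","rb"))
f=lambda c:np.array(c,float)/2.0685+[220,0]
uv=f([[257,193],[447,190],[257,152],[452,151],[207,507],[346,504],[208,531],[346,528],[178,37],[347,37]])
L=np.array([[-35,75,140],[35,75,140],[-35,89,140],[35,89,140],[-35,-75,92],[35,-75,92],[-35,-89,92],[35,-89,92],[-45,135,12],[45,135,12]],float)
def W(p,L):
    L=L.copy();L[8:10,1]+=p[3] if len(L)>8 else 0
    c,t=np.cos(p[2]),np.sin(p[2])   # yaw of stand y axis
    return np.c_[p[0]+L[:,0]*t+L[:,1]*c,p[1]-L[:,0]*c+L[:,1]*t,L[:,2]]
g=least_squares(lambda p:(proj("wrist",W(p,L),P)-uv).ravel(),[585,-25,np.radians(72.7),0])
p=g.x;print("pair mid",p[:2].round(1),"yaw",np.degrees(p[2]).round(2),"foot offset",p[3].round(1));print(g.fun.reshape(-1,2).round(1).tolist())
print("low recess seen",f([[264,491]]).round(1),"model",proj("wrist",W(p,np.array([[0,-75,75.],[0,-78,67]])),P).round(1).tolist())
# roller in hand
y=s["tcp_rot"][2];u=np.array([np.cos(y),np.sin(y),0]);v=np.array([np.sin(y),-np.cos(y),0])
mid=s["eef_pos"]+[0,0,19]
print("roller tip seen",f([[67,54]]).round(1),"tube end corners seen",f([[-12,258],[143,258]]).round(1).tolist(),"model",proj("wrist",[mid+95*u,mid+60*u+15*v,mid+60*u-15*v,mid+90*u],P).round(1).tolist())
E
python3 fit.py
```

```text
pair mid [585.  -43.9] yaw 73.73 foot offset 19.2
[[-0.7, 0.1], [-0.1, 0.3], [0.5, 0.3], [0.2, -0.5], [0.6, -0.5], [0.6, -0.1], [-0.5, -0.1], [-0.9, 0.3], [-0.6, 0.6], [0.8, -0.6]]
low recess seen [[347.6 237.4]] model [[349.4, 237.0], [347.1, 236.3]]
roller tip seen [[252.4  26.1]] tube end corners seen [[214.2, 124.7], [289.1, 124.7]] model [[248.7, 33.4], [286.8, 130.2], [211.1, 130.2], [248.7, 48.2]]
```

```bash
cat >> h.py <<'E'
YS=73.73; M=np.array([585.,-43.9]); 
def tgt(ym,zaxis,lat=-2.0,yaw=None,M=M):
    yw=np.radians(YS if yaw is None else yaw);u=np.array([np.cos(yw),np.sin(yw)]);v=np.array([u[1],-u[0]])
    go([*(M+ym*u+lat*v),zaxis-18.3],np.degrees(yw))
E
python3 -c "
from h import *
tgt(-30,200)"
```

```text
turn [-0.0004  0.0002 -0.0055] shift [-0.1154  0.4201  0.2336]
```

Descending in two steps: first sideways at this height, then down to z = 200.

>>> carry_out --pt "0 0 -0.0055 -0.05 0.15 0 1" --pt "0 0 -0.0055 -0.1 0.3 0 1" --pt "0 0 -0.0055 -0.115 0.4 0.05 1" --pt "0 0 -0.0055 -0.115 0.42 0.15 1" --pt "0 0 -0.0055 -0.115 0.42 0.23 1" --pt "0 0 -0.0055 -0.115 0.42 0.234 1" --pt "0 0 -0.0055 -0.115 0.42 0.234 1"

```text
clock: 7.6
eef_pos: [575.4, -72.0, 182.7]
tcp_rot: [-3.141, 0.0, 1.286]
contact_force: [0.3, -0.6, -1.9]
opening: 0.322
grasp_force: 89.6
```

```bash
python3 -c "
from h import *
tgt(-32,115)"
```

```text
turn [-0.      0.     -0.0001] shift [-0.0093 -0.0024  0.344 ]
```

>>> carry_out --pt "0 0 0 -0.01 -0.002 0.1 1" --pt "0 0 0 -0.01 -0.002 0.2 1" --pt "0 0 0 -0.01 -0.002 0.3 1" --pt "0 0 0 -0.01 -0.002 0.344 1" --pt "0 0 0 -0.01 -0.002 0.344 1" --pt "0 0 0 -0.01 -0.002 0.344 1"

```text
clock: 8.35
eef_pos: [575.1, -73.9, 97.7]
tcp_rot: [3.14, -0.0, 1.287]
contact_force: [-0.1, -0.2, -2.1]
opening: 0.322
grasp_force: 89.6
```

Run:
```python
from h import *
import pickle
s=r.sense();print(s["eef_pos"],s["tcp_rot"],s["contact_force"])
P=r.get_calibration("wrist");a=shot("wrist","w4");pickle.dump((P,s),open("w4.pkl","wb"))
cv2.imwrite("pics/w4b.png",cv2.resize(a[...,::-1],(800,600),interpolation=cv2.INTER_CUBIC))
```

```text
[575.07162242 -73.92888763  97.70886291] [ 3.13983206e+00 -2.47061650e-04  1.28709817e+00] [-0.11698922 -0.24116052 -2.12413181]
```

View pics/w4b.png

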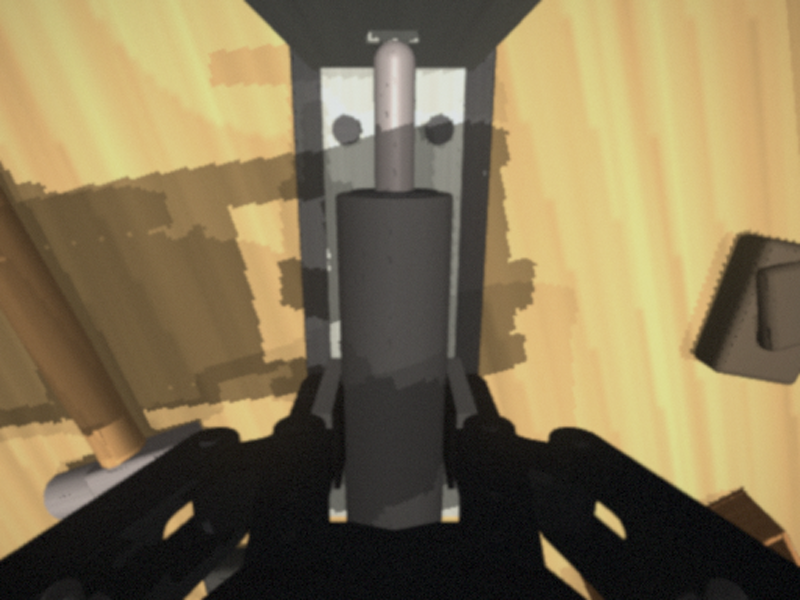

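The picture shows the plunger centred on the tall cheek's recess, at about (393,36) against the plunger at (395,45). The foot edges are symmetric about the roller, so yaw is right and the lateral error is about 0.5 mm. Now I'll press in slowly and watch the force.

>>> carry_out --pt "0 0 0 0.025 -0.002 0.003 1" --pt "0 0 0 0.045 -0.002 0.003 1" --pt "0 0 0 0.06 -0.002 0.003 1" --pt "0 0 0 0.06 -0.002 0.003 1" --pt "0 0 0 0.06 -0.002 0.003 1"

```text
clock: 9.02
eef_pos: [578.0, -59.7, 95.9]
tcp_rot: [3.141, 0.001, 1.288]
contact_force: [-0.1, -6.4, -1.6]
opening: 0.324
grasp_force: 89.6
```

>>> carry_out --pt "0 0 0 0.016 0 0 1" --pt "0 0 0 0.032 0 0 1" --pt "0 0 0 0.044 0 0 1" --pt "0 0 0 0.044 0 0 1" --pt "0 0 0 0.044 0 0 1"

```text
clock: 9.65
eef_pos: [580.7, -50.3, 95.8]
tcp_rot: [3.142, 0.003, 1.288]
contact_force: [-1.9, -12.3, -1.8]
opening: 0.326
grasp_force: 89.6
```

>>> carry_out --pt "0 0 0 0.01 0 0 1" --pt "0 0 0 0.02 0 0 1" --pt "0 0 0 0.024 0 0 1" --pt "0 0 0 0.024 0 0 1" --pt "0 0 0 0.024 0 0 1"

```text
clock: 10.28
eef_pos: [582.1, -45.3, 95.8]
tcp_rot: [-3.142, 0.004, 1.288]
contact_force: [-3.3, -17.4, -1.4]
opening: 0.325
grasp_force: 89.6
```

Run:
```python
from h import *
import pickle
u=np.array([.28,.96,0])
for i in range(3):
    a=shot("wrist","w5"); s=r.sense(); print(s["eef_pos"].round(1),(s["contact_force"]@u).round(2),s["contact_force"].round(1))
print(s["tcp_rot"])
cv2.imwrite("pics/w5b.png",cv2.resize(a[...,::-1],(800,600),interpolation=cv2.INTER_CUBIC))
```

```text
[582.1 -45.3  95.8] -17.59 [ -3.9 -17.2  -1.2]
[582.1 -45.3  95.8] -17.23 [ -2.8 -17.1  -0.6]
[582.1 -45.3  95.8] -17.23 [ -3.1 -17.   -1.6]
[-3.14148749  0.00388839  1.28796532]
```

View pics/w5b.png

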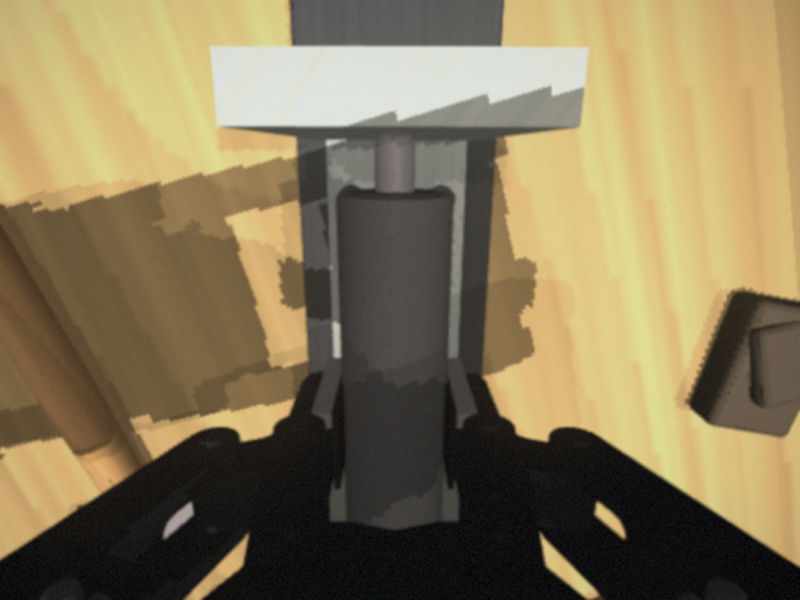

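Force is 17.3 N, so the spring is in by about 19 mm, with the plunger central on the face at (395,165). I'll add 1 mm of press and lower in small steps.

>>> carry_out --pt "0 0 0 0.004 0 0 1" --pt "0 0 0 0.004 0 0.012 1" --pt "0 0 0 0.004 0 0.024 1" --pt "0 0 0 0.004 0 0.036 1" --pt "0 0 0 0.004 0 0.048 1" --pt "0 0 0 0.004 0 0.06 1" --pt "0 0 0 0.004 0 0.06 1"

```text
clock: 11.3
eef_pos: [582.6, -44.5, 81.2]
tcp_rot: [3.141, 0.004, 1.288]
contact_force: [-3.2, -18.5, 2.7]
opening: 0.325
grasp_force: 90.3
```

>>> carry_out --pt "0 0 0 0 0 0.006 1" --pt "0 0 0 0 0 0.012 1" --pt "0 0 0 0 0 0.018 1" --pt "0 0 0 0 0 0.024 1" --pt "0 0 0 0 0 0.03 1" --pt "0 0 0 0 0 0.036 1" --pt "0 0 0 0 0 0.036 1"

```text
clock: 12.18
eef_pos: [582.5, -44.4, 72.2]
tcp_rot: [3.141, 0.004, 1.288]
contact_force: [-4.2, -17.9, 2.3]
opening: 0.328
grasp_force: 90.3
```

The pin has cleared the low cheek's top, with no rise in force. I'll continue down to the recess height.

>>> carry_out --pt "0 0 0 0 0 0.012 1" --pt "0 0 0 0 0 0.024 1" --pt "0 0 0 0 0 0.036 1" --pt "0 0 0 0 0 0.048 1" --pt "0 0 0 0 0 0.058 1" --pt "0 0 0 0 0 0.062 1" --pt "0 0 0 0 0 0.062 1"

```text
clock: 13.05
eef_pos: [582.7, -43.5, 56.5]
tcp_rot: [-3.142, 0.002, 1.288]
contact_force: [-3.6, -13.6, 1.5]
opening: 0.324
grasp_force: 90.0
```

Force dropped to about 14 N, so the plunger is in its recess. Now I'll let the roller out toward the low cheek.

>>> carry_out --pt "0 0 0 -0.006 0 0 1" --pt "0 0 0 -0.012 0 0 1" --pt "0 0 0 -0.018 0 0 1" --pt "0 0 0 -0.024 0 0 1" --pt "0 0 0 -0.024 0 0 1"

```text
clock: 13.68
eef_pos: [581.1, -48.8, 56.5]
tcp_rot: [3.142, 0.002, 1.288]
contact_force: [-2.6, -8.6, -0.5]
opening: 0.322
grasp_force: 89.9
```

>>> carry_out --pt "0 0 0 -0.004 0 0 1" --pt "0 0 0 -0.008 0 0 1" --pt "0 0 0 -0.012 0 0 1" --pt "0 0 0 -0.014 0 0 1" --pt "0 0 0 -0.014 0 0 1"

```text
clock: 14.3
eef_pos: [580.3, -51.7, 56.5]
tcp_rot: [3.142, 0.001, 1.288]
contact_force: [-1.3, -5.9, -1.5]
opening: 0.325
grasp_force: 89.9
```

>>> carry_out --pt "0 0 0 -0.004 0 0 1" --pt "0 0 0 -0.007 0 0 1" --pt "0 0 0 -0.007 0 0 1" --pt "0 0 0 -0.007 0 0 0.2" --pt "0 0 0 -0.007 0 0 -0.3" --pt "0 0 0 -0.007 0 0 -1" --pt "0 0 0 -0.007 0 0 -1" --pt "0 0 0 -0.007 0 0 -1" --force 20

```text
clock: 15.3
eef_pos: [579.9, -52.7, 56.3]
tcp_rot: [3.142, -0.0, 1.287]
contact_force: [0.3, 0.2, 0.2]
opening: 0.997
grasp_force: 0.0
```

Fully open, with no contact force. I'll lift straight up and check.

>>> carry_out --pt "0 0 0 0 0 -0.08 -1" --pt "0 0 0 0 0 -0.2 -1" --pt "0 0 0 0 0 -0.4 -1" --pt "0 0 0 0 0 -0.55 -1" --pt "0 0 0 -0.3 0 -0.65 -1" --pt "0 0 0 -0.4 0 -0.65 -1" --pt "0 0 0 -0.4 0 -0.65 -1" --pt "0 0 0 -0.4 0 -0.65 -1"

```text
clock: 16.3
eef_pos: [551.7, -148.5, 218.6]
tcp_rot: [-3.141, -0.0, 1.286]
contact_force: [0.1, 0.2, 0.3]
opening: 1.004
grasp_force: 0.0
```

Run:
```python
from h import *
w=shot("wrist","w6");t=shot("side","s6")
z=cv2.resize(t[120:270,210:340],(390,450),interpolation=cv2.INTER_CUBIC)
cv2.imwrite("pics/fin.png",np.hstack([cv2.resize(w,(400,300)),cv2.resize(z,(300,346))[:300]])[...,::-1])
```

```text
(no output)
```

View pics/fin.png

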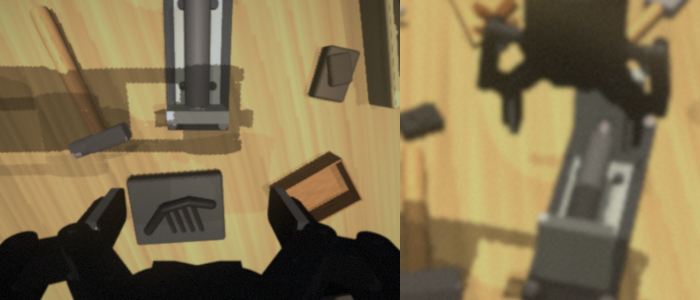

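The roller sits between the cheeks, straight and centred: in the wrist view at about (198,60), running into the low cheek at (198,110). The bystanders are where they were, and the gripper is clear. Handing in.

```bash
python3 -c "
from rig import r
print(r.sign_off())"
```

```text
the job is handed in; nothing more can be done
None
```

The roller is fitted in the stand with its sprung end at the tall cheek, seated in both recesses as far as the pictures and forces show, and handed in (no verdict came back); the highest press I read was about 19 N, and the bystanders in view had not moved.

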